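# Pack the mortise and tenon, take the lock off the box and present it

### The job

Lay the matching mortise block and tenon in the open green steel box, flat on its felt floor side by side so that the lid will shut; set them down, don't drop them. Then take off the combination lock parked on the box's staple: turn the dial to the notch where its white line meets the red mark, draw the straight shackle out to its stop by its knob, and lift the lock off. Finish still holding the open lock, dial up, some 20 cm above the bench and out beside the box, so that a colleague can swing the lid shut past it. The halving joint, the sanding block and the eraser stay where they lie.

Things in the scene. Friction and masses are not known exactly. Their poses are not given: they have to be found in the camera images.
- lock_box: Green steel box, fixed: 166 (x) x 300 (y) x 82 mm high, walls 3 mm, open on top; its lid stands open on the far (+x) side, leaning back, up to 300 mm above the bench. Origin: centre of its underside; x away from the robot, y along its length. Felt floor 160 x 294 mm, 9 mm above the origin. A lock shelf 60 mm wide, top level with the rim, stands out from the middle of its front to x = -146 mm.
- staple (a point): Centre of the eye of the staple on the lock shelf, at x = -118, y = 0, z = 98 mm in the box's frame (16 mm above the shelf). The staple is an upright steel plate 28 (x) x 6 (y) x 29 mm high with a hole 13 x 12 mm through it along y; the lock stands astride it.
- lock: Steel combination padlock, 0.45 kg, loose astride the staple: case 44 (x) x 53 (y) x 56 mm high, with the dial 80 mm high. Origin: centre of its underside, on the lock shelf; z up, shackle along y, yaw as the box. A slot from below, 8 mm wide and 31 mm deep, takes the staple: shackle out, it lifts straight off (31 mm to clear). Grip its flat x sides, 44 mm apart, up to 56 mm above the origin.
- dial (a joint): Turn of the dial, rad, axis vertical, positive anticlockwise from above. 0 = white line at the red mark (on the case's -x edge, towards the robot) = the one notch that frees the shackle (within about 0.1). 20 notches 0.314 apart, each a click of about 0.05 N m; it settles in the nearest when let go. Starts 2 to 4 notches on the positive side; no stop within 3 rad.
- dial_grip (a point): Point on the dial's axis at the height to grip, 70 mm above the lock's underside. Black fluted round knob, 29 mm diameter, from 59 to 80 mm above the lock's underside; the case below it (top at 56 mm) is wider, so keep the fingertips above that.
- shackle (a joint): Travel of the straight shackle, m, along the lock's -y: 0 = shut, bolt through the staple's eye; clear of the staple from 0.018, stop at 0.026. Stays where it is left (3 N friction); blocked inside the case unless the dial is in its notch at 0.
- shackle_knob (a point): Middle of the grip of the shackle's round brass pull knob, on the shackle's axis, 16 mm above the lock's underside, 44.5 mm to -y of its axis when shut. Grip: 18 mm diameter, 20 mm long along y, with a 24 mm flange at its outer end; 8 mm of free bolt between it and the case.
- tenon: Pale practice tenon, 50 (x) x 125 (y) x 50 mm, 0.06 to 0.13 kg: a block 50 mm wide from y = -27 to 62 mm, with a tongue 16 mm thick from y = -62 to -27. Origin: centre of its underside (z up as it lies).
- mortise: Pale practice mortise block with a square hole in its top, 45 (x) x 110 (y) x 45 mm, 0.08 to 0.15 kg. Origin: centre of its underside (z up).
- halving: Practice halving joint, light brown, 40 (x) x 140 (y) x 38 mm, full height on y > 0, 18 mm high on y < 0; to be left alone. Origin: centre of its underside.
- sanding_block: Brown sanding block, 63 x 101 x 33 mm; to be left alone. Origin: centre of its underside.
- eraser: Blue and white eraser, 19 x 44 x 12 mm; to be left alone. Origin: centre of its underside.
Things that resemble listed ones, but are neither listed nor needed, are in the scene too. Leave any purple look-alike of the mortise alone.

How it is judged:
By the outcome, as a careful person would: the job done as asked, in the order asked, and still so for the second after the job is handed in, while the arm keeps its last pose, push and grip.
It also fails if it takes over 72 s, if anything falls off the work surface, if the arm or the gripper's body presses on something with over 40 N, if the wrist force passes 120 N, or if a joint passes its speed limit or range.

### The arm

A 7-joint arm with a two-finger parallel gripper is mounted at the origin on a cart in front of the work surface, level with it; the furniture and walls round the work are solid. World frame = base frame: x ahead of the robot, y to its left, z up, the work surface at z = 0. Lengths are in m, angles in rad, forces in N, time in s.
With the tool pointing down it reaches from about 0.35 to 0.9 m from the base axis. Payload 8.1 kg.
Tool frame: the origin (TCP) lies at the very end of the fingers, on their centre line; the grasp point (between the pads) lies 19 mm behind it (r.grasp_offset is the distance from the TCP to the grasp point, in m); z points along the fingers, y is the line along which they close (so a half turn about z gives the same grasp; the last joint's range is limited). The gripper opens to 92 mm and grips with 3 to 60 N. Pads are 19 mm wide; open, the fingers measure 130 mm over their backs; the gripper's body (75 mm by 190 mm) begins 47 mm behind the grasp point.
Start: joints at [-1.349, 0.434, 0.025, 1.573, -0.012, 1.134, -0.075], TCP at [0.199, 0.592, 0.227] pointing down, gripper open.
Joint ranges: [-2.62, 2.62], [-0.44, 2.09], [-1.27, 1.32], [0.08, 2.57], [-1.32, 4.46], [0.12, 2], [-2.74, 2.74]. Speed limits (rad/s): [2.22, 2.22, 3.01, 3.01, 3.14, 3.14, 3.14].

### API

Orientations are given as a unit quaternion [w, x, y, z].
In Python, from plant import get_state, viewer, job, boxes_of, tip_of, r gives the robot as it stands.
- The arm moves only by the shell command python3 -m creep [FORCE], which reads ROWS from standard input. ROWS is a JSON list of rows, 1 to 20 of them, each an object with the fields ax, ay, az (a rotation vector in a scale on which 1.0 is pi rad), x, y, z (the shift in normalised numbers (1 is 0.6 m)), finger_gap (the finger opening in m); a field left out counts as zero (the opening has to be given); each row shifts and turns the commanded pose from where the row before left it, along the tool's axes as they then stand; what a row does not reach is not made up. A row lasts 1/12 s, in which the tool goes at most 0.0417 m and 0.125 rad, less where a joint would pass 70% of its speed; a pose out of reach is approached as far as the arm can. The fingers move at their own pace and stop on an object; FORCE is the grip in N (left out, the last holds). Time passes only in rows, so rows that do not move let the fingers close. It prints the time, the measured TCP pose, the force, the opening and the grip force at its end. A shift or turn number past 1, either way, is cut back to 1. Input that does not fit is refused with a message, and nothing moves.
- get_state(): the state, without advancing time (a new reading comes with each control period).
- viewer.snapshot(name): name is "scene" or "top"; returns a dict with "frame" (480x640x3 uint8, blue, green, red), "camera_matrix" (3x3 intrinsics, pixels), "view" (4x4, takes a point from world to camera coordinates). Camera axes: x right, y down, z forward; pixel columns grow to the right and rows downward; lengths in m; the calibration is good to about 2 mm. A picture is of the moment at which its call begins. There is no depth.
- job.job_done(): hands the job in; it is judged then, once.
Trained networks look in a picture, given as the dict that the camera call returned (one of the last four; its "shot" number tells which), for a name from the list of things; names that differ only in an ending like _2 or _b are one class to them, and where a whole thing is asked for, a point or a joint stands for the part that bears it (a point fixed in the world has none). Each returns a list of dicts, best first, with "confidence" (0 to 1); they miss things now and then, are a little off and sometimes report something else, mostly with a low value. They report only what shows in the picture. A call takes as long as a camera call. They do not tell look-alikes from the thing itself.
- boxes_of(query, picture): "extent" ([left, top, width, height] in pixels, round what is visible of it).
- tip_of(query, picture): "centre" ([column, row] in pixels: a listed point, or the origin of a listed thing).
The state is a dict: "time_s": time; "joint_pos": joint angles; "dq": joint speeds; "tau": joint torques, N m; "tcp_pos": TCP position; "eef_rot": TCP orientation; "force": force on the tool from outside, world axes, zero at the start; "wrist_torque": the same for the moment, N m; "grip_width": finger opening in m; "grasp_force": force on a finger pad.
Only numpy, scipy, OpenCV 4.12 (cv2) and the standard library are available. Lean on these libraries where they do the work, as an engineer would, in place of code of your own. Each camera call takes 0.05 s, during which the arm holds its last target. There are 200 camera calls.

## Working session

There is one attempt and no reset: what is moved stays moved. The work goes in short steps, Python scripts to look and compute and a shell command to move; the robot and the scene stay as the last step left them, time stands still between calls to the robot, and variables do not carry over. Pictures are saved under pics/ and viewed, at most 12 in all, crops included, and the job is handed in when it is done.

```bash
ls; mkdir -p pics
cat > h.py <<'E'
import numpy as np, cv2
from plant import get_state, viewer, job, boxes_of, tip_of, r
def ray(s,px):
    K=np.array(s["camera_matrix"]);V=np.array(s["view"]);R=V[:3,:3]
    d=R.T@np.linalg.solve(K,[px[0],px[1],1.]);return -R.T@V[:3,3],d/np.linalg.norm(d)
def tri(obs):
    A=np.zeros((3,3));b=np.zeros(3)
    for s,p in obs:
        o,d=ray(s,p);M=np.eye(3)-np.outer(d,d);A+=M;b+=M@o
    X=np.linalg.solve(A,b)
    return X,[float(np.linalg.norm(np.cross(X-ray(s,p)[0],ray(s,p)[1]))) for s,p in obs]
def onz(s,px,z):
    o,d=ray(s,px);return o+d*(z-o[2])/d[2]
def proj(s,X):
    K=np.array(s["camera_matrix"]);V=np.array(s["view"]);c=V[:3,:3]@X+V[:3,3];p=K@c;return p[:2]/p[2]
E
python3 - <<'E'
from h import *
np.set_printoptions(precision=3,suppress=True)
st=get_state();print(st["tcp_pos"],st["eef_rot"],st["time_s"])
a=viewer.snapshot("scene");b=viewer.snapshot("top")
cv2.imwrite("pics/scene0.png",a["frame"]);cv2.imwrite("pics/top0.png",b["frame"])
for n,s in(("scene",a),("top",b)):
    print(n,"cam",ray(s,(320,240)))
    for q in["lock_box","staple","lock","dial","dial_grip","shackle_knob","tenon","mortise","halving","sanding_block","eraser"]:
        t=[(np.round(d["centre"],1).tolist(),round(d["confidence"],2)) for d in tip_of(q,s)[:3]] if q not in("dial","shackle") else ""
        e=[(np.round(d["extent"],0).tolist(),round(d["confidence"],2)) for d in boxes_of(q,s)[:3]] if q not in("staple",) else ""
        print(q,t,e)
E
```

```text
pics
[0.199 0.592 0.226] [-0.     0.162  0.987 -0.001] 0.0
scene cam (array([-0.233, -0.713,  0.584]), array([ 0.655,  0.614, -0.441]))
lock_box [([329.4, 259.2], 0.69)] [([262.0, 127.0, 168.0, 165.0], 0.67)]
staple [([298.2, 240.9], 0.64)] 
lock [([293.1, 246.8], 0.95)] [([279.0, 212.0, 37.0, 41.0], 0.93)]
dial  [([287.0, 213.0, 13.0, 12.0], 0.46)]
dial_grip [([292.4, 217.7], 0.69)] [([287.0, 209.0, 14.0, 18.0], 0.52)]
shackle_knob [([309.9, 245.3], 0.51)] []
tenon [([448.6, 345.6], 0.97)] [([411.0, 306.0, 74.0, 50.0], 0.91), ([263.0, 128.0, 165.0, 163.0], 0.22)]
mortise [([220.6, 240.1], 0.97), ([180.2, 256.2], 0.58)] [([204.0, 216.0, 31.0, 32.0], 0.92), ([155.0, 234.0, 49.0, 32.0], 0.57), ([278.0, 212.0, 38.0, 42.0], 0.19)]
halving [([258.7, 219.7], 0.61)] [([238.0, 201.0, 29.0, 26.0], 0.91)]
sanding_block [([462.0, 298.1], 0.74)] [([433.0, 272.0, 61.0, 44.0], 0.7)]
eraser [([237.3, 255.9], 0.51)] [([284.0, 211.0, 20.0, 14.0], 0.67), ([233.0, 250.0, 11.0, 13.0], 0.49)]
top cam (array([ 0.395, -0.023,  1.585]), array([ 0.044,  0.001, -0.999]))
lock_box [([309.8, 200.0], 0.91)] [([246.0, 108.0, 130.0, 148.0], 0.58)]
staple [([306.9, 245.3], 0.88)] 
lock [([302.0, 242.0], 0.85)] [([296.0, 233.0, 37.0, 20.0], 0.85), ([170.0, 176.0, 56.0, 24.0], 0.72)]
dial  [([302.0, 234.0, 12.0, 15.0], 0.61)]
dial_grip [([305.9, 243.7], 0.62)] [([304.0, 235.0, 8.0, 12.0], 0.72), ([321.0, 240.0, 12.0, 7.0], 0.48)]
shackle_knob [([322.7, 242.1], 0.47)] [([320.0, 239.0, 10.0, 7.0], 0.63)]
tenon [([451.6, 240.3], 0.96)] [([429.0, 230.0, 50.0, 20.0], 0.89)]
mortise [([194.1, 242.6], 0.82), ([202.0, 290.3], 0.77)] [([169.0, 228.0, 48.0, 24.0], 0.81), ([176.0, 269.0, 45.0, 40.0], 0.56)]
halving [([196.5, 187.5], 0.86)] [([169.0, 178.0, 55.0, 23.0], 0.56)]
sanding_block [([432.4, 183.4], 0.61)] [([428.0, 230.0, 52.0, 24.0], 0.72), ([411.0, 168.0, 45.0, 33.0], 0.58)]
eraser [([241.5, 254.2], 0.41)] [([233.0, 248.0, 17.0, 12.0], 0.5)]
```

Run:
```python
import cv2
from h import *
a=cv2.imread("pics/scene0.png");b=cv2.imread("pics/top0.png")
A=cv2.resize(a[110:390,140:520],(800,590));cv2.imwrite("pics/sc1.png",A)
B=cv2.resize(b[90:330,150:490],(800,565),interpolation=cv2.INTER_CUBIC);cv2.imwrite("pics/tp1.png",B)
```

```text
(no output)
```

View pics/sc1.png

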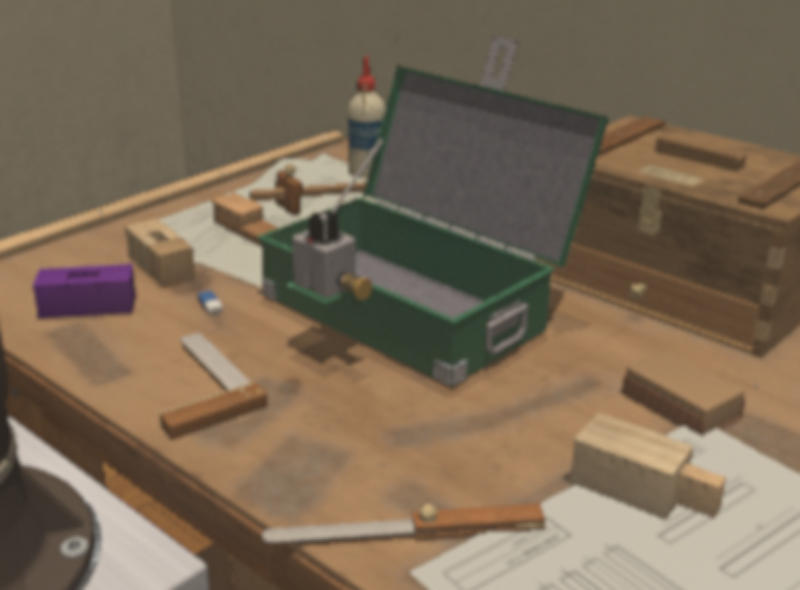

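View pics/tp1.png

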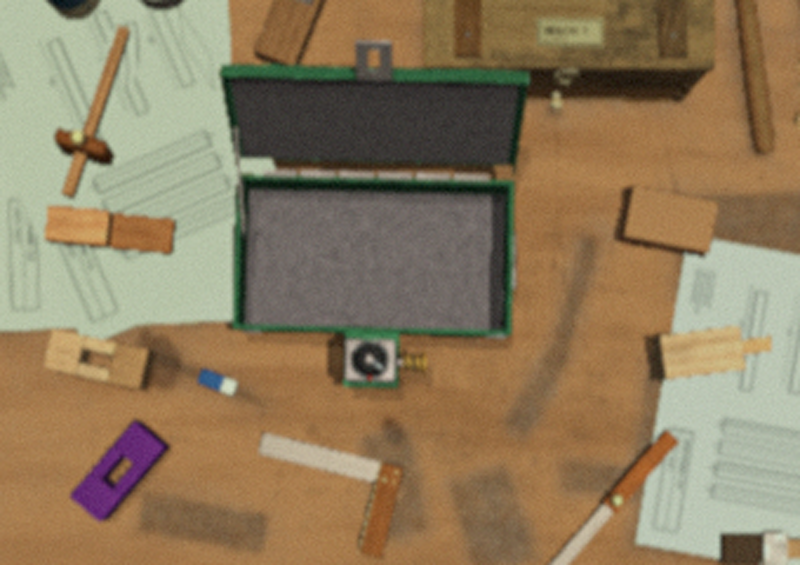

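Candidate mortise blocks, as scene / top pixels: the pale block at (220,240) / (194,243), and the purple one at (180,256) / (202,290). The pale one fits because the task calls for pale and says to leave the purple look-alike alone. The tenon is the only one with a tongue, at (449,346) / (452,240). The lock has its brass knob to the right (-y). I'll triangulate these and confirm in an enlarged composite with the models overlaid.

```bash
cat > m.py <<'E'
from h import *
def model(n,p,yaw):
    D={"tenon":[(-.025,.025,-.027,.062,0,.05),(-.008,.008,-.062,-.027,0,.05)],"mortise":[(-.0225,.0225,-.055,.055,0,.045)],
       "lock":[(-.022,.022,-.0265,.0265,0,.056)],"lock_box":[(-.083,.083,-.15,.15,0,.082)]}[n]
    c,s=np.cos(yaw),np.sin(yaw);R=np.array([[c,-s,0],[s,c,0],[0,0,1]]);o=[]
    for x0,x1,y0,y1,z0,z1 in D:
        q=[np.array(p)+R@np.array([x,y,z]) for z in(z0,z1) for x,y in((x0,y0),(x1,y0),(x1,y1),(x0,y1))]
        o+=[(q[i],q[j]) for i,j in((0,1),(1,2),(2,3),(3,0),(4,5),(5,6),(6,7),(7,4),(0,4),(1,5),(2,6),(3,7))]
    return o
def crop(s,c,w,h,k,mods=()):
    x0,y0=int(c[0]-w/2),int(c[1]-h/2)
    im=cv2.resize(s["frame"][y0:y0+h,x0:x0+w],(w*k,h*k),interpolation=cv2.INTER_CUBIC)
    for m in mods:
        for a,b in model(*m):
            f=lambda X:tuple(int(v) for v in ((proj(s,X)-[x0,y0]+.5)*k))
            cv2.line(im,f(a),f(b),(0,0,255),1)
    return im
E
python3 - <<'E'
from m import *
np.set_printoptions(precision=4,suppress=True)
S=[];T=[]
for i in range(2):S.append(viewer.snapshot("scene"));T.append(viewer.snapshot("top"))
def best(q,ss,near=None):
    o=[]
    for s in ss:
        d=tip_of(q,s)
        if near is not None:d=[e for e in d if np.hypot(*(np.array(e["centre"])-near))<12]
        if d:o.append(d[0]["centre"])
    return np.mean(o,0) if o else None
near={"mortise":((220,240),(194,243)),"eraser":((237,256),(241,254))}
P={}
for q in["lock_box","staple","lock","dial_grip","shackle_knob","tenon","mortise","halving","sanding_block","eraser"]:
    n=near.get(q,(None,None));a=best(q,S,n[0]);b=best(q,T,n[1])
    if a is None or b is None: print(q,a,b);continue
    X,e=tri([(S[0],a),(T[0],b)]);P[q]=X;print(q,X,np.round(e,4),onz(T[0],b,X[2]))
P["box"]=P["lock_box"]
M=[("tenon",[*P["tenon"][:2],0],.127),("mortise",[*P["mortise"][:2],0],-.18),("lock",P["lock"],0.02)]
s,t=S[0],T[0]
f=lambda c,v,m:crop(v,c,66,49,6,m)
im=np.vstack([np.hstack([f((194,243),t,M[1:2]),f((452,240),t,M[:1])]),np.hstack([f((222,238),s,M[1:2]),f((448,332),s,M[:1])])])
cv2.imwrite("pics/c2.png",im);print(im.shape)
E
```

```text
lock_box [0.5732 0.0073 0.0017] [0.0005 0.0005] [0.5735 0.0069 0.0017]
staple [0.45   0.0107 0.0979] [0.0018 0.0018] [0.4486 0.012  0.0979]
lock [0.4562 0.0157 0.0786] [0.0021 0.0021] [0.4577 0.0143 0.0786]
dial_grip [0.4501 0.0059 0.1513] [0.0001 0.0001] [0.4502 0.0058 0.1513]
shackle_knob [ 0.4248 -0.0121  0.0923] [0.039 0.039] [ 0.4548 -0.0371  0.0923]
tenon [ 0.4681 -0.376   0.0008] [0.0006 0.0006] [ 0.4678 -0.3755  0.0008]
mortise [0.4587 0.3195 0.0002] [0.0056 0.0056] [0.4543 0.3229 0.0002]
halving [ 0.6056  0.3142 -0.0012] [0.0051 0.0051] [ 0.6094  0.3109 -0.0012]
sanding_block [ 0.6199 -0.3237  0.0004] [0.0013 0.0013] [ 0.6191 -0.3225  0.0004]
eraser [ 0.4282  0.187  -0.0028] [0.0016 0.0016] [ 0.427   0.188  -0.0028]
(588, 792, 3)
```

View pics/c2.png

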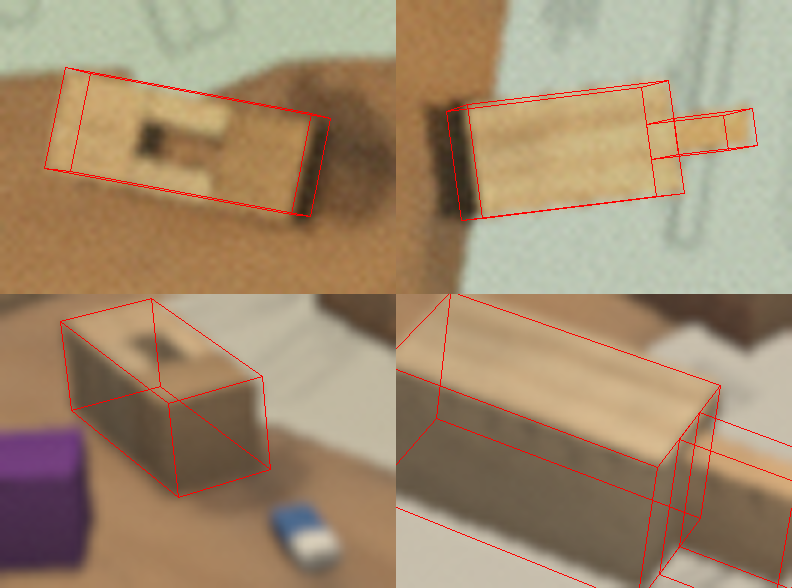

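The pale mortise block and the tenon both match their models within about 1 px. Next come the box, lock and dial.

```bash
cat >> m.py <<'E'
def to(p,yaw):
    """rz first (tool), then shift in tool axes; yaw = world angle of tool y, nearest way"""
    from scipy.spatial.transform import Rotation as Ro
    st=get_state();w,x,y,z=st["eef_rot"];R=Ro.from_quat([x,y,z,w]).as_matrix();d=np.array(p)-st["tcp_pos"]
    cur=np.arctan2(R[1,1],R[0,1]);dy=(yaw-cur+np.pi)%(2*np.pi)-np.pi
    Rt=R@Ro.from_rotvec([0,0,-dy]).as_matrix()
    print("t %.2f yaw %.3f rz %.3f  shift after rot"%(st["time_s"],cur,-dy),np.round(Rt.T@d,4),"world",np.round(d,4),"q7 %.2f"%st["joint_pos"][6],"tilt",np.round(R[:,2],3))
E
python3 - <<'E'
from m import *
s=viewer.snapshot("scene");t=viewer.snapshot("top")
b=("lock_box",[.571,.0075,0],-.012);l=("lock",[.453,.0075,.082],-.012)
A=crop(t,(310,215),130,100,4,[b,l]);A=A[:300,:]
A=crop(t,(310,222),132,74,4,[b,l])[:, :528]
B=crop(t,(308,243),22,25,12)
B=cv2.resize(B,(264,296));C=crop(s,(325,245),132,74,4,[b,l]);D=cv2.resize(crop(s,(297,228),44,49,6),(264,296))
im=np.vstack([np.hstack([A,B]),np.hstack([C,D])]);cv2.imwrite("pics/c3.png",im);print(im.shape)
to([.458,.320,.16],-.18)
E
```

```text
(592, 792, 3)
t 4.40 yaw 1.246 rz 1.426  shift after rot [-0.2217  0.3031  0.0667] world [ 0.2585 -0.2724 -0.0668] q7 -0.08 tilt [ 0.  0. -1.]
```

View pics/c3.png

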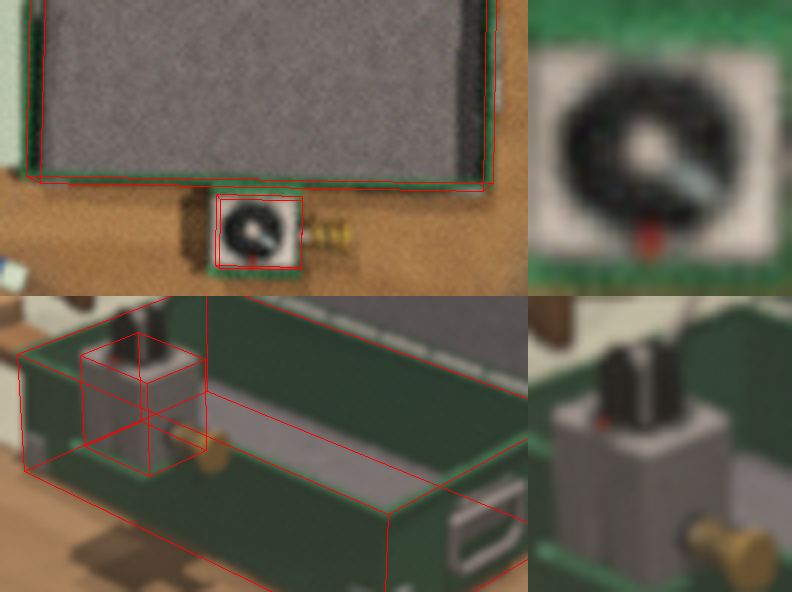

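The box and lock outlines fit at roughly (0.572, 0.009) and (0.4535, 0.009). The white line points down-right, about 57° anticlockwise of the red mark, which is notch +3 (0.942 rad). Mortise first.

The rows are not in the units I measure in: shifts go in shares of 0.6 m and turns go in shares of pi rad. I convert before sending: 0.119 rad / 3.1416 = 0.0379.

```bash
echo '[{"az": 0.0379,"finger_gap": 0.092},{"az": 0.0379,"finger_gap": 0.092},{"az": 0.0379,"finger_gap": 0.092},{"az": 0.0379,"finger_gap": 0.092},{"az": 0.0379,"finger_gap": 0.092},{"az": 0.0379,"finger_gap": 0.092},{"az": 0.0379,"finger_gap": 0.092},{"az": 0.0379,"finger_gap": 0.092},{"az": 0.0379,"finger_gap": 0.092},{"az": 0.0379,"finger_gap": 0.092},{"az": 0.0379,"finger_gap": 0.092},{"az": 0.0379,"finger_gap": 0.092}]' | python3 -m creep
echo '[{"x": -0.0367,"y": 0.05,"z": 0.01,"finger_gap": 0.092},{"x": -0.0367,"y": 0.05,"z": 0.01,"finger_gap": 0.092},{"x": -0.0367,"y": 0.05,"z": 0.01,"finger_gap": 0.092},{"x": -0.0367,"y": 0.05,"z": 0.01,"finger_gap": 0.092},{"x": -0.0367,"y": 0.05,"z": 0.01,"finger_gap": 0.092},{"x": -0.0367,"y": 0.05,"z": 0.01,"finger_gap": 0.092},{"x": -0.0367,"y": 0.05,"z": 0.01,"finger_gap": 0.092},{"x": -0.0367,"y": 0.05,"z": 0.01,"finger_gap": 0.092},{"x": -0.0367,"y": 0.05,"z": 0.01,"finger_gap": 0.092},{"x": -0.0367,"y": 0.05,"z": 0.01,"finger_gap": 0.092},{"finger_gap": 0.092}]' | python3 -m creep
python3 -c "
from m import *
to([.458,.320,.012],-.18)"
```

```text
time_s: 5.4
tcp_pos: [0.1994, 0.5924, 0.2268]
eef_rot: [-0.0, 0.77, 0.638, 0.0]
force: [-0.6, -0.7, -0.7]
grip_width: 0.0916
grasp_force: 0.0
time_s: 6.32
tcp_pos: [0.46, 0.3139, 0.1664]
eef_rot: [0.002, 0.772, 0.636, -0.0]
force: [0.9, -0.4, -0.7]
grip_width: 0.0917
grasp_force: 0.0
t 6.32 yaw -0.192 rz -0.012  shift after rot [ 0.0061 -0.0036  0.1544] world [-0.002   0.0061 -0.1544] q7 -0.69 tilt [ 0.003 -0.003 -1.   ]
```

In the tool's units: 0.035 m / 0.6 = 0.0583, 0.03 m / 0.6 = 0.05, -0.01 rad / 3.1416 = -0.0032.

```bash
echo '[{"az": -0.0032,"x": 0.01,"y": -0.005,"z": 0.05,"finger_gap": 0.092},{"z": 0.0583,"finger_gap": 0.092},{"z": 0.0583,"finger_gap": 0.092},{"z": 0.05,"finger_gap": 0.092},{"z": 0.025,"finger_gap": 0.092},{"z": 0.015,"finger_gap": 0.092},{"finger_gap": 0.092}]' | python3 -m creep 
echo '[{"finger_gap": 0.03},{"finger_gap": 0.03},{"finger_gap": 0.03},{"finger_gap": 0.03},{"finger_gap": 0.03},{"finger_gap": 0.03},{"finger_gap": 0.03},{"finger_gap": 0.03}]' | python3 -m creep 20
```

```text
time_s: 6.9
tcp_pos: [0.4519, 0.3276, 0.0112]
eef_rot: [0.0, 0.765, 0.644, -0.001]
force: [-0.6, 0.3, 0.4]
grip_width: 0.0918
grasp_force: 0.0
time_s: 7.57
tcp_pos: [0.4534, 0.3283, 0.0131]
eef_rot: [0.0, 0.765, 0.644, 0.001]
force: [0.6, -0.8, 3.1]
grip_width: 0.0448
grasp_force: 19.9
```

In the tool's units: -0.035 m / 0.6 = -0.0583, -0.03 m / 0.6 = -0.05, 0.12 rad / 3.1416 = 0.0382.

```bash
echo '[{"z": -0.0333,"finger_gap": 0.03},{"az": 0.0318,"z": -0.05,"finger_gap": 0.03},{"az": 0.0382,"z": -0.0583,"finger_gap": 0.03},{"az": 0.0382,"z": -0.0583,"finger_gap": 0.03},{"az": 0.0382,"z": -0.0583,"finger_gap": 0.03},{"az": 0.0382,"z": -0.0583,"finger_gap": 0.03},{"az": 0.0382,"finger_gap": 0.03},{"az": 0.0382,"finger_gap": 0.03},{"az": 0.0382,"finger_gap": 0.03},{"az": 0.0382,"finger_gap": 0.03},{"az": 0.0382,"finger_gap": 0.03},{"az": 0.0382,"finger_gap": 0.03},{"az": 0.0286,"finger_gap": 0.03},{"finger_gap": 0.03},{"finger_gap": 0.03}]' | python3 -m creep
python3 -c "
from m import *
to([.573,.044,.20],-np.pi/2-.012)"
```

```text
time_s: 8.82
tcp_pos: [0.4524, 0.3281, 0.2024]
eef_rot: [0.0, 1.0, 0.006, -0.0]
force: [-0.1, 0.3, -1.1]
grip_width: 0.0449
grasp_force: 19.9
t 8.82 yaw -1.559 rz 0.024  shift after rot [0.124  0.2826 0.0026] world [ 0.1206 -0.2841 -0.0024] q7 -1.91 tilt [-0.    -0.001 -1.   ]
```

In the tool's units: 0.0355 m / 0.6 = 0.0592, 0.034 m / 0.6 = 0.0567, 0.02 rad / 3.1416 = 0.0064.

```bash
echo '[{"az": 0.0064,"x": 0.02,"y": 0.0592,"finger_gap": 0.03},{"x": 0.02,"y": 0.0592,"finger_gap": 0.03},{"x": 0.025,"y": 0.0592,"finger_gap": 0.03},{"x": 0.0283,"y": 0.0592,"finger_gap": 0.03},{"x": 0.0283,"y": 0.0592,"finger_gap": 0.03},{"x": 0.0283,"y": 0.0592,"finger_gap": 0.03},{"x": 0.0283,"y": 0.0592,"finger_gap": 0.03},{"x": 0.0283,"y": 0.0567,"finger_gap": 0.03},{"finger_gap": 0.03},{"finger_gap": 0.03},{"finger_gap": 0.03}]' | python3 -m creep
python3 -c "
from m import *
to([.573,.044,.022],-np.pi/2-.012)"
```

```text
time_s: 9.73
tcp_pos: [0.5741, 0.0445, 0.2025]
eef_rot: [-0.0, 1.0, -0.005, -0.0]
force: [-0.0, -0.1, -1.5]
grip_width: 0.0451
grasp_force: 19.9
t 9.73 yaw -1.581 rz 0.002  shift after rot [-0.0009  0.0006  0.1805] world [-0.0011 -0.0005 -0.1805] q7 -1.36 tilt [-0.001  0.001 -1.   ]
```

In the tool's units: 0.035 m / 0.6 = 0.0583, 0.03 m / 0.6 = 0.05.

```bash
echo '[{"z": 0.0333,"finger_gap": 0.03},{"z": 0.0583,"finger_gap": 0.03},{"z": 0.0583,"finger_gap": 0.03},{"z": 0.05,"finger_gap": 0.03},{"z": 0.0417,"finger_gap": 0.03},{"z": 0.025,"finger_gap": 0.03},{"z": 0.0133,"finger_gap": 0.03},{"z": 0.0067,"finger_gap": 0.03},{"z": 0.0033,"finger_gap": 0.03},{"z": 0.0033,"finger_gap": 0.03},{"finger_gap": 0.03},{"finger_gap": 0.03}]' | python3 -m creep
```

```text
time_s: 10.73
tcp_pos: [0.5749, 0.0447, 0.0275]
eef_rot: [-0.0, 1.0, -0.005, 0.001]
force: [-0.1, 0.0, -0.3]
grip_width: 0.0451
grasp_force: 19.9
```

In the tool's units: 0.002 m / 0.6 = 0.0033.

```bash
echo '[{"z": 0.0033,"finger_gap": 0.03},{"z": 0.0033,"finger_gap": 0.03},{"finger_gap": 0.03},{"finger_gap": 0.03}]' | python3 -m creep
echo '[{"z": 0.0017,"finger_gap": 0.03},{"z": 0.0017,"finger_gap": 0.03},{"finger_gap": 0.03},{"finger_gap": 0.03}]' | python3 -m creep
```

```text
time_s: 11.07
tcp_pos: [0.5743, 0.0444, 0.0227]
eef_rot: [-0.0, 1.0, -0.006, -0.0]
force: [-0.3, 0.6, -1.3]
grip_width: 0.0444
grasp_force: 19.9
time_s: 11.4
tcp_pos: [0.5745, 0.0444, 0.022]
eef_rot: [-0.001, 1.0, -0.006, 0.0]
force: [-5.5, -0.1, 15.6]
grip_width: 0.0451
grasp_force: 20.0
```

Contact, so it's on the felt. I'll ease the force, release with a small opening, rise and turn towards the tenon.

```bash
echo '[{"z": -0.0017,"finger_gap": 0.03},{"finger_gap": 0.054},{"finger_gap": 0.054},{"finger_gap": 0.054},{"finger_gap": 0.056},{"z": -0.0333,"finger_gap": 0.056},{"z": -0.0583,"finger_gap": 0.056},{"z": -0.0667,"finger_gap": 0.056},{"z": -0.0667,"finger_gap": 0.07},{"z": -0.0667,"finger_gap": 0.09},{"finger_gap": 0.09},{"finger_gap": 0.09}]' | python3 -m creep
python3 -c "
from m import *
to([.468,-.375,.16],.127)"
```

```text
time_s: 12.4
tcp_pos: [0.5758, 0.0445, 0.199]
eef_rot: [-0.001, 1.0, -0.006, 0.002]
force: [-0.2, 0.9, -0.2]
grip_width: 0.0781
grasp_force: 0.0
t 12.40 yaw -1.582 rz -1.709  shift after rot [-0.4025 -0.1602  0.038 ] world [-0.1078 -0.4195 -0.039 ] q7 -1.35 tilt [ 0.004  0.001 -1.   ]
```

In the tool's units: 0.03825 m / 0.6 = 0.0638, -0.0094 m / 0.6 = -0.0157.

```bash
echo '[{"x": -0.0157,"y": 0.0638,"finger_gap": 0.092},{"x": -0.0157,"y": 0.0638,"finger_gap": 0.092},{"x": -0.0157,"y": 0.0638,"finger_gap": 0.092},{"x": -0.0157,"y": 0.0638,"finger_gap": 0.092},{"x": -0.0157,"y": 0.0638,"finger_gap": 0.092},{"x": -0.0157,"y": 0.0638,"finger_gap": 0.092},{"x": -0.0157,"y": 0.0638,"finger_gap": 0.092},{"x": -0.0157,"y": 0.0638,"finger_gap": 0.092},{"x": -0.0157,"y": 0.0638,"finger_gap": 0.092},{"x": -0.0157,"y": 0.0638,"finger_gap": 0.092},{"x": -0.0157,"y": 0.0638,"finger_gap": 0.092}]' | python3 -m creep
echo '[{"az": -0.0388,"z": 0.0067,"finger_gap": 0.092},{"az": -0.0388,"z": 0.0067,"finger_gap": 0.092},{"az": -0.0388,"z": 0.0067,"finger_gap": 0.092},{"az": -0.0388,"z": 0.0067,"finger_gap": 0.092},{"az": -0.0388,"z": 0.0067,"finger_gap": 0.092},{"az": -0.0388,"z": 0.0067,"finger_gap": 0.092},{"az": -0.0388,"z": 0.0067,"finger_gap": 0.092},{"az": -0.0388,"z": 0.0067,"finger_gap": 0.092},{"az": -0.0388,"z": 0.0067,"finger_gap": 0.092},{"az": -0.0388,"z": 0.0067,"finger_gap": 0.092},{"az": -0.0388,"finger_gap": 0.092},{"az": -0.0388,"finger_gap": 0.092},{"az": -0.0388,"finger_gap": 0.092},{"az": -0.0388,"finger_gap": 0.092},{"finger_gap": 0.092},{"finger_gap": 0.092}]' | python3 -m creep
python3 -c "
from m import *
to([.468,-.375,.012],.127)"
```

```text
time_s: 13.32
tcp_pos: [0.4649, -0.3761, 0.1951]
eef_rot: [-0.001, 1.0, -0.006, -0.001]
force: [1.2, 0.7, -0.1]
grip_width: 0.0917
grasp_force: 0.0
time_s: 14.65
tcp_pos: [0.4656, -0.3747, 0.1555]
eef_rot: [-0.001, 0.663, 0.749, 0.0]
force: [0.2, 0.5, 0.8]
grip_width: 0.0918
grasp_force: 0.0
t 14.65 yaw 0.122 rz -0.005  shift after rot [-0.0009  0.0025  0.1435] world [ 0.0024 -0.0003 -0.1435] q7 0.89 tilt [-0.001  0.002 -1.   ]
```

In the tool's units: 0.035 m / 0.6 = 0.0583, 0.009 m / 0.6 = 0.015, -0.005 rad / 3.1416 = -0.0016.

```bash
echo '[{"az": -0.0016,"x": 0.015,"y": 0.0033,"z": 0.0333,"finger_gap": 0.092},{"z": 0.0583,"finger_gap": 0.092},{"z": 0.0583,"finger_gap": 0.092},{"z": 0.05,"finger_gap": 0.092},{"z": 0.025,"finger_gap": 0.092},{"z": 0.015,"finger_gap": 0.092},{"finger_gap": 0.092}]' | python3 -m creep
echo '[{"finger_gap": 0.03},{"finger_gap": 0.03},{"finger_gap": 0.03},{"finger_gap": 0.03},{"finger_gap": 0.03},{"finger_gap": 0.03},{"finger_gap": 0.03},{"finger_gap": 0.03}]' | python3 -m creep 20
```

```text
time_s: 15.23
tcp_pos: [0.4658, -0.365, 0.0105]
eef_rot: [-0.002, 0.66, 0.751, -0.0]
force: [-0.5, 0.3, 0.3]
grip_width: 0.0919
grasp_force: 0.0
time_s: 15.9
tcp_pos: [0.4672, -0.366, 0.0131]
eef_rot: [0.0, 0.659, 0.752, 0.0]
force: [-0.9, 0.3, 4.3]
grip_width: 0.0497
grasp_force: 20.0
```

In the tool's units: -0.035 m / 0.6 = -0.0583, -0.03 m / 0.6 = -0.05, -0.12 rad / 3.1416 = -0.0382.

```bash
echo '[{"z": -0.0333,"finger_gap": 0.03},{"az": -0.0318,"z": -0.05,"finger_gap": 0.03},{"az": -0.0382,"z": -0.0583,"finger_gap": 0.03},{"az": -0.0382,"z": -0.0583,"finger_gap": 0.03},{"az": -0.0382,"z": -0.0583,"finger_gap": 0.03},{"az": -0.0382,"z": -0.0583,"finger_gap": 0.03},{"az": -0.0382,"finger_gap": 0.03},{"az": -0.0382,"finger_gap": 0.03},{"az": -0.0382,"finger_gap": 0.03},{"az": -0.0382,"finger_gap": 0.03},{"az": -0.0382,"finger_gap": 0.03},{"az": -0.0382,"finger_gap": 0.03},{"az": -0.0382,"finger_gap": 0.03},{"finger_gap": 0.03},{"finger_gap": 0.03}]' | python3 -m creep
python3 -c "
from m import *
to([.563,-.038,.20],np.pi/2-.012)"
```

```text
time_s: 17.15
tcp_pos: [0.4667, -0.366, 0.2026]
eef_rot: [-0.0, 0.012, 1.0, 0.0]
force: [0.5, 0.2, -1.0]
grip_width: 0.05
grasp_force: 20.0
t 17.15 yaw 1.547 rz -0.012  shift after rot [-0.0923  0.3291  0.0027] world [ 0.0963  0.328  -0.0026] q7 2.12 tilt [-0.  0. -1.]
```

In the tool's units: 0.0365 m / 0.6 = 0.0608, -0.0103 m / 0.6 = -0.0172, -0.012 rad / 3.1416 = -0.0038.

```bash
echo '[{"az": -0.0038,"x": -0.0172,"y": 0.0608,"finger_gap": 0.03},{"x": -0.0172,"y": 0.0608,"finger_gap": 0.03},{"x": -0.0172,"y": 0.0608,"finger_gap": 0.03},{"x": -0.0172,"y": 0.0608,"finger_gap": 0.03},{"x": -0.0172,"y": 0.0608,"finger_gap": 0.03},{"x": -0.0172,"y": 0.0608,"finger_gap": 0.03},{"x": -0.0172,"y": 0.0608,"finger_gap": 0.03},{"x": -0.0172,"y": 0.0608,"finger_gap": 0.03},{"x": -0.0172,"y": 0.0608,"finger_gap": 0.03},{"finger_gap": 0.03},{"finger_gap": 0.03}]' | python3 -m creep
python3 -c "
from m import *
to([.563,-.038,.03],np.pi/2-.012)
t=viewer.snapshot('top');s=viewer.snapshot('scene')
cv2.imwrite('pics/c4.png',np.vstack([crop(t,(310,215),160,110,5)[:300],crop(s,(325,235),160,120,5)[:300]]))"
```

```text
time_s: 18.07
tcp_pos: [0.5631, -0.0351, 0.2026]
eef_rot: [-0.0, 0.003, 1.0, 0.001]
force: [-0.4, -2.0, -0.2]
grip_width: 0.05
grasp_force: 20.0
t 18.07 yaw 1.564 rz 0.006  shift after rot [ 1.000e-04 -3.100e-03  1.726e-01] world [-1.000e-04 -2.900e-03 -1.726e-01] q7 1.49 tilt [-0.     0.001 -1.   ]
```

View pics/c4.png

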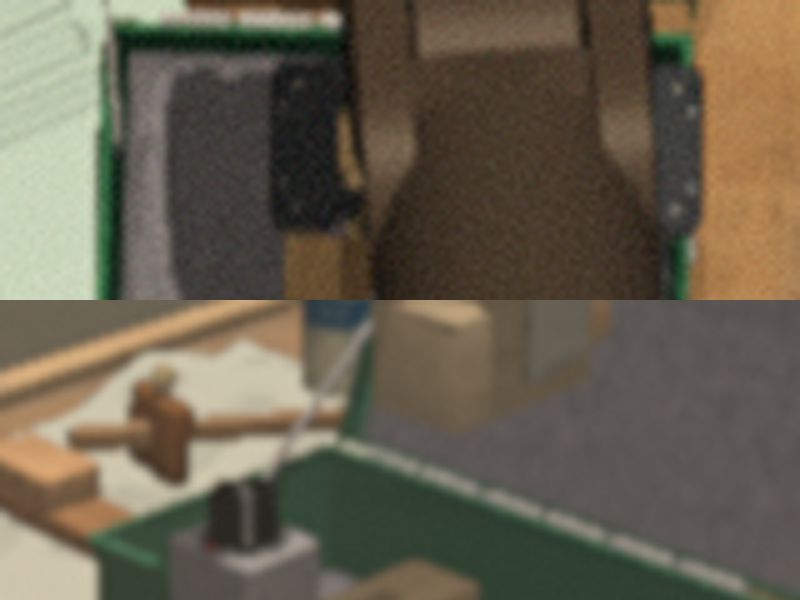

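The tenon is held level over the box, and the mortise lies on the felt at the left of its place. Lowering the tenon.

In the tool's units: 0.035 m / 0.6 = 0.0583, 0.03 m / 0.6 = 0.05.

```bash
echo '[{"y": -0.005,"z": 0.0333,"finger_gap": 0.03},{"z": 0.0583,"finger_gap": 0.03},{"z": 0.0583,"finger_gap": 0.03},{"z": 0.05,"finger_gap": 0.03},{"z": 0.0417,"finger_gap": 0.03},{"z": 0.025,"finger_gap": 0.03},{"z": 0.0167,"finger_gap": 0.03},{"z": 0.0083,"finger_gap": 0.03},{"z": 0.0033,"finger_gap": 0.03},{"finger_gap": 0.03},{"finger_gap": 0.03}]' | python3 -m creep
echo '[{"z": 0.0025,"finger_gap": 0.03},{"z": 0.0025,"finger_gap": 0.03},{"finger_gap": 0.03},{"finger_gap": 0.03}]' | python3 -m creep
```

```text
time_s: 19.08
tcp_pos: [0.5635, -0.0416, 0.0267]
eef_rot: [0.001, 0.004, 1.0, -0.0]
force: [0.6, 0.5, -0.7]
grip_width: 0.05
grasp_force: 20.0
time_s: 19.42
tcp_pos: [0.5628, -0.0413, 0.0229]
eef_rot: [0.0, 0.004, 1.0, 0.0]
force: [-0.1, -0.6, -0.5]
grip_width: 0.0499
grasp_force: 20.0
```

In the tool's units: 0.001 m / 0.6 = 0.0017, 0.0005 m / 0.6 = 0.0008.

```bash
echo '[{"z": 0.0017,"finger_gap": 0.03},{"z": 0.0008,"finger_gap": 0.03},{"finger_gap": 0.03},{"finger_gap": 0.03}]' | python3 -m creep
```

```text
time_s: 19.75
tcp_pos: [0.563, -0.0413, 0.022]
eef_rot: [0.0, 0.004, 1.0, -0.0]
force: [-2.5, 0.2, 9.5]
grip_width: 0.05
grasp_force: 20.0
```

In the tool's units: -0.04 m / 0.6 = -0.0667, -0.035 m / 0.6 = -0.0583.

```bash
echo '[{"z": -0.0017,"finger_gap": 0.03},{"finger_gap": 0.058},{"finger_gap": 0.058},{"finger_gap": 0.058},{"finger_gap": 0.06},{"z": -0.0333,"finger_gap": 0.06},{"z": -0.0583,"finger_gap": 0.06},{"z": -0.0667,"finger_gap": 0.06},{"z": -0.0667,"finger_gap": 0.06},{"z": -0.0667,"finger_gap": 0.06},{"z": -0.0167,"finger_gap": 0.05},{"finger_gap": 0.05},{"finger_gap": 0.05}]' | python3 -m creep
python3 -c "
from m import *
to([.4535,.009,.2],np.pi/2-.012)
t=viewer.snapshot('top');s=viewer.snapshot('scene')
o=[(t,tip_of('dial_grip',t)[0]['centre']),(s,tip_of('dial_grip',s)[0]['centre'])];print(tri(o),onz(*o[0],.152),onz(*o[1],.152))"
```

```text
time_s: 20.83
tcp_pos: [0.5629, -0.0414, 0.2075]
eef_rot: [0.001, 0.004, 1.0, -0.0]
force: [-0.0, 0.4, -1.4]
grip_width: 0.0504
grasp_force: 0.0
t 20.83 yaw 1.563 rz 0.004  shift after rot [0.11   0.049  0.0073] world [-0.1094  0.0504 -0.0075] q7 1.50 tilt [ 0.001 -0.    -1.   ]
(array([0.46893355, 0.12998883, 0.11579131]), [0.06380708666396712, 0.06380708666396709]) [0.42346841 0.17088654 0.152     ] [0.448444   0.01512673 0.152     ]
```

In the tool's units: 0.0278 m / 0.6 = 0.0463, 0.008 m / 0.6 = 0.0133.

```bash
echo '[{"x": 0.0463,"y": 0.02,"finger_gap": 0.05},{"x": 0.0463,"y": 0.02,"finger_gap": 0.05},{"x": 0.0463,"y": 0.02,"finger_gap": 0.05},{"x": 0.0463,"y": 0.02,"finger_gap": 0.05},{"z": 0.0333,"finger_gap": 0.05},{"z": 0.0333,"finger_gap": 0.05},{"z": 0.0233,"finger_gap": 0.05},{"z": 0.0133,"finger_gap": 0.05},{"finger_gap": 0.05},{"finger_gap": 0.05}]' | python3 -m creep
python3 -c "
from m import *
to([.452,.008,.1425],np.pi/2-.012)
s=viewer.snapshot('scene')
cv2.imwrite('pics/c5.png',crop(s,(300,220),100,75,8))"
```

```text
time_s: 21.87
tcp_pos: [0.4517, 0.0075, 0.1448]
eef_rot: [-0.001, 0.004, 1.0, -0.0]
force: [0.9, 0.1, 0.2]
grip_width: 0.0499
grasp_force: 0.0
t 21.87 yaw 1.563 rz 0.004  shift after rot [-0.0003  0.0005  0.0023] world [ 0.0003  0.0005 -0.0023] q7 1.37 tilt [-0.002 -0.    -1.   ]
```

View pics/c5.png

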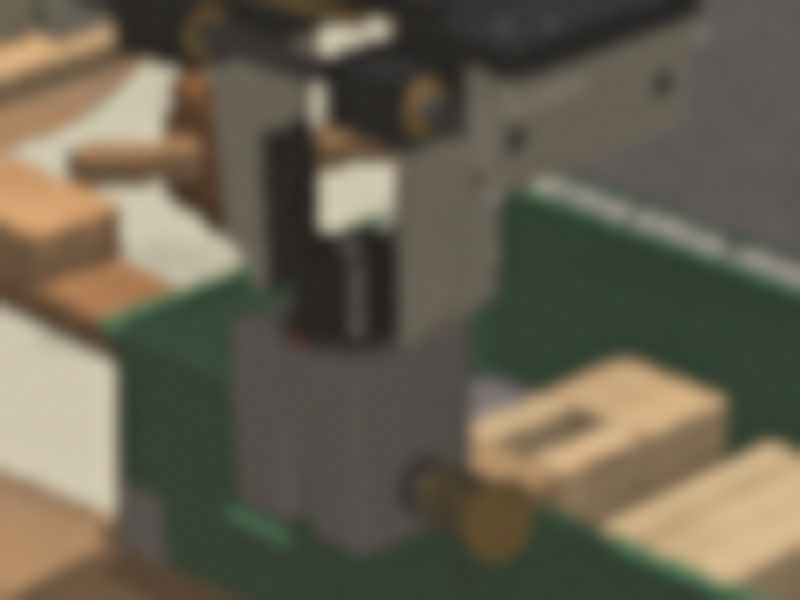

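The rows are not in the units I measure in: shifts go in shares of 0.6 m and turns go in shares of pi rad. I convert before sending: 0.096 rad / 3.1416 = 0.0306.

```bash
echo '[{"finger_gap": 0.01},{"finger_gap": 0.01},{"finger_gap": 0.01},{"finger_gap": 0.01},{"finger_gap": 0.01}]' | python3 -m creep 20
echo '[{"az": 0.0306,"finger_gap": 0.01},{"az": 0.0306,"finger_gap": 0.01},{"az": 0.0306,"finger_gap": 0.01},{"az": 0.0306,"finger_gap": 0.01},{"az": 0.0306,"finger_gap": 0.01},{"az": 0.0306,"finger_gap": 0.01},{"az": 0.0306,"finger_gap": 0.01},{"az": 0.0306,"finger_gap": 0.01},{"az": 0.0306,"finger_gap": 0.01},{"az": 0.0306,"finger_gap": 0.01},{"finger_gap": 0.01},{"finger_gap": 0.01}]' | python3 -m creep
```

```text
time_s: 22.33
tcp_pos: [0.4525, 0.0094, 0.1459]
eef_rot: [0.001, 0.003, 1.0, 0.001]
force: [-1.2, 7.0, 4.3]
grip_width: 0.0286
grasp_force: 20.0
time_s: 23.33
tcp_pos: [0.4526, 0.0095, 0.1459]
eef_rot: [0.0, 0.465, 0.885, 0.001]
force: [-0.3, 6.9, 3.0]
grip_width: 0.0282
grasp_force: 20.0
```

In the tool's units: -0.04 m / 0.6 = -0.0667, -0.03 m / 0.6 = -0.05, 0.124 rad / 3.1416 = 0.0395.

```bash
echo '[{"finger_gap": 0.04},{"finger_gap": 0.05},{"finger_gap": 0.05},{"z": -0.0333,"finger_gap": 0.05},{"z": -0.05,"finger_gap": 0.05},{"az": 0.0395,"z": -0.05,"finger_gap": 0.05},{"az": 0.0395,"z": -0.0333,"finger_gap": 0.05},{"az": 0.0395,"finger_gap": 0.05},{"az": 0.0395,"finger_gap": 0.05},{"az": 0.0395,"finger_gap": 0.05},{"x": -0.0667,"finger_gap": 0.05},{"x": -0.0667,"finger_gap": 0.05},{"x": -0.0667,"finger_gap": 0.05},{"x": -0.0667,"finger_gap": 0.05},{"finger_gap": 0.05},{"finger_gap": 0.05}]' | python3 -m creep
python3 - <<'E'
from m import *
np.set_printoptions(precision=4,suppress=True)
to([.4525,-.0345,.2],-.012)
t=viewer.snapshot('top');s=viewer.snapshot('scene')
for q in("dial_grip","shackle_knob","staple"):
    a,b=tip_of(q,t),tip_of(q,s);print(q,[np.round(d["centre"],1) for d in a[:2]],[np.round(d["centre"],1) for d in b[:2]])
    if a and b:print(tri([(t,a[0]["centre"]),(s,b[0]["centre"])]))
im=np.hstack([crop(t,(310,235),50,60,8),crop(s,(300,225),50,60,8)]);cv2.imwrite('pics/c6.png',im)
E
```

```text
time_s: 24.67
tcp_pos: [0.4484, -0.1552, 0.2451]
eef_rot: [0.0, 0.715, 0.699, -0.0]
force: [0.5, 1.2, 0.0]
grip_width: 0.0501
grasp_force: 0.0
t 24.67 yaw -0.023 rz -0.011  shift after rot [0.1207 0.0027 0.0451] world [ 0.0041  0.1207 -0.0451] q7 0.25 tilt [-0.    -0.001 -1.   ]
dial_grip [array([309.3, 242.9])] [array([293.7, 215.9])]
(array([0.4504, 0.005 , 0.1563]), [0.0004776834531979483, 0.00047768345319785925])
shackle_knob [array([199. , 186.9]), array([323.9, 242.9])] [array([310. , 245.6])]
(array([ 0.6672,  0.2712, -0.0833]), [0.07255440492266034, 0.07255440492266052])
staple [array([307.9, 242. ])] [array([293.2, 239. ])]
(array([0.4539, 0.0106, 0.0973]), [0.0018154782667337108, 0.0018154782667337414])
```

View pics/c6.png

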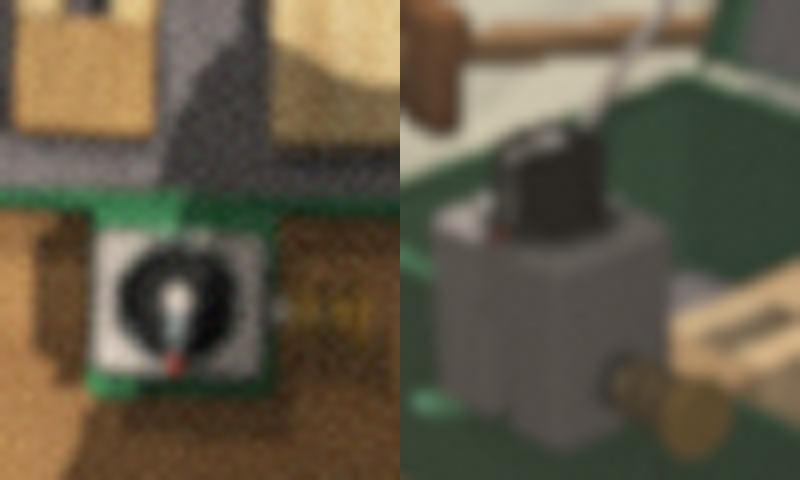

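Dial set: in the top crop the white line runs straight down to the red mark at (175,362). Now tilting the tool for the knob.

In the tool's units: -0.011 rad / 3.1416 = -0.0035.

```bash
echo '[{"ay": 0.0318,"az": -0.0035,"finger_gap": 0.05},{"ay": 0.0318,"finger_gap": 0.05},{"ay": 0.0318,"finger_gap": 0.05},{"ay": 0.0318,"finger_gap": 0.034},{"finger_gap": 0.034},{"finger_gap": 0.034}]' | python3 -m creep
cat >> m.py <<'E'
def go(p):
    from scipy.spatial.transform import Rotation as Ro
    st=get_state();w,x,y,z=st["eef_rot"];R=Ro.from_quat([x,y,z,w]).as_matrix()
    print("t %.2f"%st["time_s"],"R",np.round(R,3).tolist(),"tool shift",np.round(R.T@(np.array(p)-st["tcp_pos"]),4))
E
python3 - <<'E'
from m import *
t=viewer.snapshot('top');s=viewer.snapshot('scene')
print(tri([(t,(323.9,242.9)),(s,(310,245.6))]))
a=np.array([0,.389,-.921]);K=np.array([.4525,-.0355,.098]);go(K+.011*a)
E
```

```text
time_s: 25.57
tcp_pos: [0.4488, -0.1536, 0.2444]
eef_rot: [-0.14, 0.696, 0.69, 0.14]
force: [-0.5, 0.4, -0.2]
grip_width: 0.0355
grasp_force: 0.0
(array([ 0.45543505, -0.03347041,  0.0950919 ]), [0.003048497427630579, 0.0030484974276305966])
t 25.67 R [[0.004, 1.0, 0.002], [0.922, -0.005, 0.388], [0.388, 0.0, -0.922]] tool shift [0.0498 0.0026 0.1917]
```

In the tool's units: 0.035 m / 0.6 = 0.0583, 0.0035 m / 0.6 = 0.0058.

```bash
echo '[{"x": 0.0417,"y": 0.0058,"z": 0.0333,"finger_gap": 0.034},{"x": 0.0408,"z": 0.0417,"finger_gap": 0.034},{"z": 0.0583,"finger_gap": 0.034},{"z": 0.0583,"finger_gap": 0.034},{"z": 0.05,"finger_gap": 0.034},{"z": 0.025,"finger_gap": 0.034},{"finger_gap": 0.034},{"finger_gap": 0.034}]' | python3 -m creep
python3 - <<'E'
from m import *
a=np.array([0,.389,-.921]);K=np.array([.4535,-.0355,.098]);go(K+.011*a)
s=viewer.snapshot('scene')
cv2.imwrite('pics/c7.png',crop(s,(305,235),80,60,10))
E
```

```text
time_s: 26.33
tcp_pos: [0.4533, -0.0431, 0.1176]
eef_rot: [-0.14, 0.694, 0.692, 0.141]
force: [-0.1, 0.6, 0.7]
grip_width: 0.0339
grasp_force: 0.0
t 26.33 R [[0.002, 1.0, 0.001], [0.921, -0.003, 0.389], [0.389, 0.0, -0.921]] tool shift [-0.0007  0.0002  0.032 ]
```

View pics/c7.png

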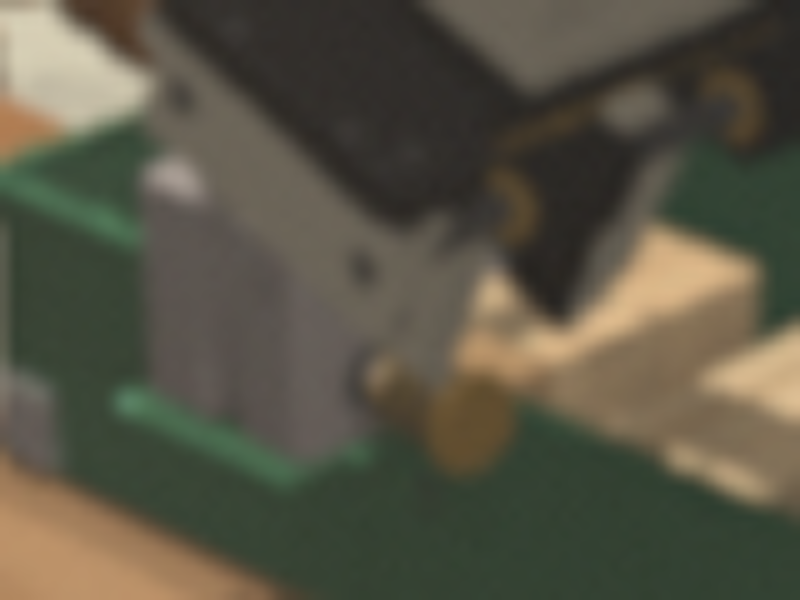

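In the tool's units: 0.012 m / 0.6 = 0.02, 0.01 m / 0.6 = 0.0167.

```bash
echo '[{"x": -0.0012,"z": 0.02,"finger_gap": 0.034},{"z": 0.0167,"finger_gap": 0.034},{"z": 0.01,"finger_gap": 0.034},{"z": 0.005,"finger_gap": 0.034},{"finger_gap": 0.034},{"finger_gap": 0.034}]' | python3 -m creep
echo '[{"finger_gap": 0.005},{"finger_gap": 0.005},{"finger_gap": 0.005},{"finger_gap": 0.005},{"finger_gap": 0.005}]' | python3 -m creep 20
```

```text
time_s: 26.88
tcp_pos: [0.4537, -0.0333, 0.0885]
eef_rot: [-0.14, 0.695, 0.691, 0.141]
force: [-1.1, -0.9, 0.8]
grip_width: 0.0341
grasp_force: 0.0
time_s: 27.3
tcp_pos: [0.4535, -0.0334, 0.0884]
eef_rot: [-0.14, 0.695, 0.691, 0.141]
force: [-2.3, -1.7, 1.8]
grip_width: 0.0215
grasp_force: 20.0
```

In the tool's units: -0.00276 m / 0.6 = -0.0046, -0.00117 m / 0.6 = -0.002.

```bash
echo '[{"x": -0.0046,"z": -0.002,"finger_gap": 0.005},{"x": -0.0046,"z": -0.002,"finger_gap": 0.005},{"x": -0.0046,"z": -0.002,"finger_gap": 0.005},{"x": -0.0046,"z": -0.002,"finger_gap": 0.005},{"finger_gap": 0.005}]' | python3 -m creep
echo '[{"x": -0.0046,"z": -0.002,"finger_gap": 0.005},{"x": -0.0046,"z": -0.002,"finger_gap": 0.005},{"x": -0.0046,"z": -0.002,"finger_gap": 0.005},{"x": -0.0046,"z": -0.002,"finger_gap": 0.005},{"x": -0.0046,"z": -0.002,"finger_gap": 0.005},{"finger_gap": 0.005}]' | python3 -m creep
```

```text
time_s: 27.72
tcp_pos: [0.4534, -0.0457, 0.0883]
eef_rot: [-0.14, 0.695, 0.691, 0.141]
force: [-0.9, 2.5, 2.3]
grip_width: 0.0219
grasp_force: 20.0
time_s: 28.22
tcp_pos: [0.4533, -0.0606, 0.0883]
eef_rot: [-0.14, 0.695, 0.691, 0.141]
force: [-1.8, 1.2, 1.3]
grip_width: 0.0219
grasp_force: 20.0
```

In the tool's units: -0.00276 m / 0.6 = -0.0046, -0.0014 m / 0.6 = -0.0023.

```bash
echo '[{"x": -0.0046,"z": -0.002,"finger_gap": 0.005},{"x": -0.0023,"z": -0.001,"finger_gap": 0.005},{"finger_gap": 0.005},{"finger_gap": 0.005}]' | python3 -m creep
python3 - <<'E'
from m import *
s=viewer.snapshot('scene')
cv2.imwrite('pics/c8.png',crop(s,(305,240),80,60,10))
E
```

```text
time_s: 28.55
tcp_pos: [0.4522, -0.0611, 0.0884]
eef_rot: [-0.143, 0.694, 0.691, 0.142]
force: [-1.1, 14.2, 0.2]
grip_width: 0.0217
grasp_force: 20.0
```

View pics/c8.png

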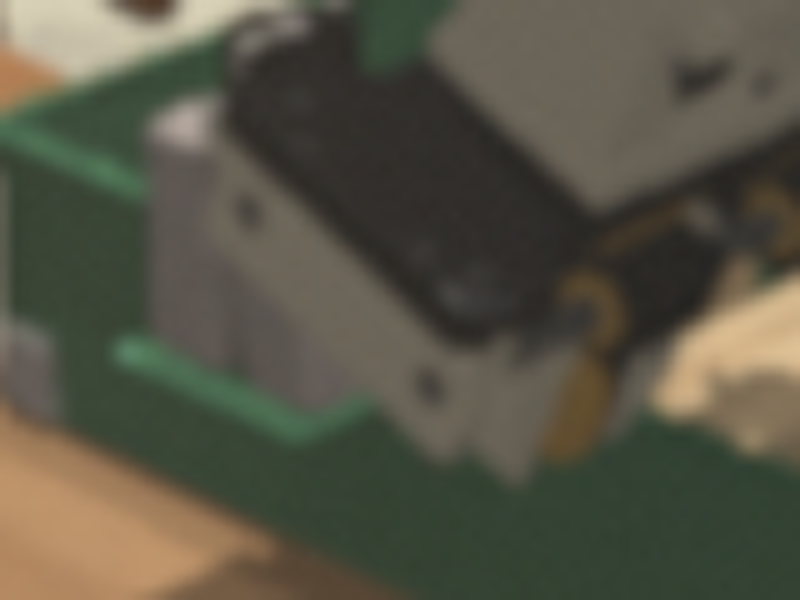

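Stop reached: 14 N after about 27 mm, with the brass knob still in the fingers at (580,400). Release, retreat and untilt.

In the tool's units: -0.035 m / 0.6 = -0.0583, -0.02 m / 0.6 = -0.0333, -0.1 rad / 3.1416 = -0.0318.

```bash
echo '[{"finger_gap": 0.034},{"finger_gap": 0.036},{"finger_gap": 0.036},{"z": -0.0333,"finger_gap": 0.036},{"z": -0.0583,"finger_gap": 0.036},{"z": -0.0583,"finger_gap": 0.04},{"z": -0.0583,"finger_gap": 0.05},{"z": -0.0583,"finger_gap": 0.07},{"ay": -0.0318,"finger_gap": 0.07},{"ay": -0.0318,"finger_gap": 0.07},{"ay": -0.0318,"finger_gap": 0.07},{"ay": -0.0318,"finger_gap": 0.07},{"finger_gap": 0.07},{"finger_gap": 0.07}]' | python3 -m creep
python3 - <<'E'
from m import *
to([.453,.010,.235],-.012)
t=viewer.snapshot('top');s=viewer.snapshot('scene')
im=np.hstack([crop(t,(310,235),50,60,8),crop(s,(303,228),50,60,8)]);cv2.imwrite('pics/c9.png',im)
E
```

```text
time_s: 29.77
tcp_pos: [0.4531, -0.1257, 0.2361]
eef_rot: [0.0, 0.708, 0.706, 0.001]
force: [0.3, -0.5, -0.5]
grip_width: 0.0698
grasp_force: 0.0
t 29.77 yaw -0.003 rz 0.009  shift after rot [ 0.1357 -0.0018  0.0012] world [-1.000e-04  1.357e-01 -1.100e-03] q7 0.21 tilt [ 0.001  0.001 -1.   ]
```

View pics/c9.png

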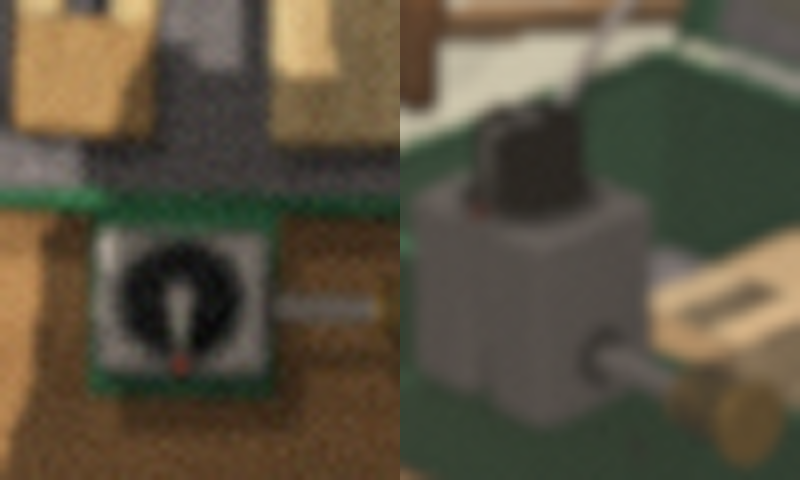

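The shackle is out, with the steel rod showing from (275,305) to (380,305) in the top crop. The dial is still on the mark. Now gripping the case.

In the tool's units: 0.035 m / 0.6 = 0.0583, 0.034 m / 0.6 = 0.0567, 0.009 rad / 3.1416 = 0.0029.

```bash
echo '[{"az": 0.0029,"x": 0.0567,"y": -0.0008,"finger_gap": 0.07},{"x": 0.0567,"y": -0.0008,"finger_gap": 0.07},{"x": 0.0567,"y": -0.0008,"finger_gap": 0.07},{"x": 0.0567,"finger_gap": 0.07},{"z": 0.0583,"finger_gap": 0.07},{"z": 0.0583,"finger_gap": 0.07},{"z": 0.05,"finger_gap": 0.07},{"z": 0.0333,"finger_gap": 0.07},{"z": 0.015,"finger_gap": 0.07},{"finger_gap": 0.07},{"finger_gap": 0.07}]' | python3 -m creep
python3 -c "
from m import *
to([.453,.010,.106],-.012)"
echo '[{"finger_gap": 0.03},{"finger_gap": 0.03},{"finger_gap": 0.03},{"finger_gap": 0.03},{"finger_gap": 0.03},{"finger_gap": 0.03}]' | python3 -m creep 40
```

```text
time_s: 30.78
tcp_pos: [0.4536, 0.0079, 0.107]
eef_rot: [-0.0, 0.713, 0.701, 0.0]
force: [0.1, 0.8, -0.1]
grip_width: 0.0703
grasp_force: 0.0
t 30.78 yaw -0.018 rz -0.006  shift after rot [ 0.0021 -0.0006  0.001 ] world [-0.0006  0.0021 -0.001 ] q7 -0.10 tilt [-0.  0. -1.]
time_s: 31.28
tcp_pos: [0.4535, 0.0092, 0.1073]
eef_rot: [0.0, 0.712, 0.702, 0.001]
force: [-2.2, 0.0, 6.8]
grip_width: 0.0438
grasp_force: 40.0
```

Gripped at 43.8 mm. Lifting straight up, gently.

In the tool's units: -0.01 m / 0.6 = -0.0167, -0.005 m / 0.6 = -0.0083.

```bash
echo '[{"z": -0.0083,"finger_gap": 0.03},{"z": -0.0167,"finger_gap": 0.03},{"z": -0.0167,"finger_gap": 0.03},{"finger_gap": 0.03}]' | python3 -m creep
echo '[{"z": -0.0167,"finger_gap": 0.03},{"z": -0.0333,"finger_gap": 0.03},{"z": -0.05,"finger_gap": 0.03},{"z": -0.05,"finger_gap": 0.03},{"z": -0.0333,"finger_gap": 0.03},{"finger_gap": 0.03},{"finger_gap": 0.03}]' | python3 -m creep
python3 -c "
from m import *
to([.44,-.33,.23],-.012)"
```

```text
time_s: 31.62
tcp_pos: [0.4536, 0.0092, 0.133]
eef_rot: [0.001, 0.712, 0.702, 0.001]
force: [-0.0, 0.8, -4.1]
grip_width: 0.0436
grasp_force: 40.0
time_s: 32.2
tcp_pos: [0.4532, 0.0092, 0.2416]
eef_rot: [0.0, 0.712, 0.702, 0.001]
force: [-0.0, 0.5, -5.7]
grip_width: 0.0435
grasp_force: 40.0
t 32.20 yaw -0.015 rz -0.003  shift after rot [-0.3393 -0.0092  0.0115] world [-0.0132 -0.3392 -0.0116] q7 -0.13 tilt [ 0.002  0.    -1.   ]
```

In the tool's units: -0.03 m / 0.6 = -0.05, -0.028 m / 0.6 = -0.0467.

```bash
echo '[{"x": -0.025,"finger_gap": 0.03},{"x": -0.0467,"y": -0.0017,"z": 0.0017,"finger_gap": 0.03},{"x": -0.05,"y": -0.0017,"z": 0.0017,"finger_gap": 0.03},{"x": -0.05,"y": -0.0017,"z": 0.0017,"finger_gap": 0.03},{"x": -0.05,"y": -0.0017,"z": 0.0017,"finger_gap": 0.03},{"x": -0.05,"y": -0.0017,"z": 0.0017,"finger_gap": 0.03},{"x": -0.05,"y": -0.0017,"z": 0.0017,"finger_gap": 0.03},{"x": -0.05,"y": -0.0017,"z": 0.0017,"finger_gap": 0.03},{"x": -0.05,"y": -0.0017,"z": 0.0017,"finger_gap": 0.03},{"x": -0.05,"y": -0.0017,"z": 0.0017,"finger_gap": 0.03},{"x": -0.0467,"y": -0.0017,"z": 0.0017,"finger_gap": 0.03},{"x": -0.03,"z": 0.0017,"finger_gap": 0.03},{"x": -0.0167,"z": 0.0017,"finger_gap": 0.03},{"finger_gap": 0.03},{"finger_gap": 0.03},{"finger_gap": 0.03},{"finger_gap": 0.03}]' | python3 -m creep
python3 - <<'E'
from m import *
t=viewer.snapshot('top');s=viewer.snapshot('scene')
im=np.vstack([crop(t,(340,215),200,75,4),crop(s,(345,260),200,75,4)]);cv2.imwrite('pics/c10.png',im);print(im.shape)
for q in("halving","sanding_block","eraser"):
    d=tip_of(q,t);print(q,[np.round(onz(t,e["centre"],0),3) for e in d[:1]])
E
```

```text
time_s: 33.62
tcp_pos: [0.4383, -0.328, 0.2293]
eef_rot: [-0.0, 0.712, 0.703, 0.0]
force: [-0.1, 0.3, -3.5]
grip_width: 0.0438
grasp_force: 40.0
(600, 800, 3)
halving [array([0.612, 0.31 , 0.   ])]
sanding_block [array([ 0.618, -0.316,  0.   ])]
eraser [array([0.422, 0.191, 0.   ])]
```

View pics/c10.png

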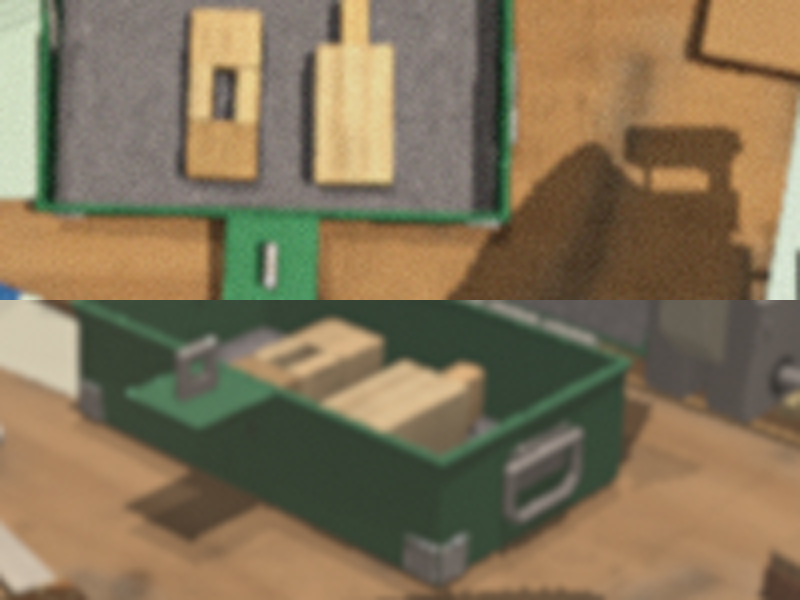

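Both pieces lie flat in the box, the staple is bare, and the open lock is held beside the box with its bottom at about z = 0.204. Handing in.

```bash
python3 -c "
from h import *
print(job.job_done())"
```

```text
the job is handed in; nothing more can be done
None
```

The job is handed in at about 34 s of the 72 s allowed: the mortise block and tenon lie flat side by side in the box, and the gripper holds the open lock dial up, about 20 cm above the bench on the box's -y side; the final check showed the bare staple and no clear shift of the halving joint, sanding block or eraser, but no verdict came back.

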